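# Trim the wheel's speed controller

## Robot

A 6-joint arm with a two-finger parallel gripper is mounted at the origin on the work surface. World frame = base frame: x ahead of the robot, y to its left, z up, the work surface at z = 0. Lengths are in m, angles in rad, forces in N, time in s.
With the tool pointing down it reaches from about 0.35 to 0.925 m from the base axis. Payload 6.4 kg.
Tool frame: the origin (TCP) lies on the centre line of the jaws, within the pads' length; the fingertips stand 11 mm ahead of it and the grasp point (between the pads) lies 8 mm behind it (robot.tcp_to_tips is the distance from the TCP to the fingertips, in m); y points along the fingers, z is the direction in which the jaws open and shut, and the axes are right-handed (so a half turn about y gives the same grasp; the last joint's range is limited). The gripper opens to 85 mm and grips with 20 to 120 N. Pads are 22 mm wide; open, the fingers measure 114 mm over their backs; the gripper's body (76 mm by 85 mm) begins 54 mm behind the grasp point. The pads swing forward as they close: fully open they stand 13 mm farther back than shut.
Start: joints at [1.019, 0.245, 1.558, -0, 1.339, -0.174], TCP at [0.24, 0.604, 0.242] pointing down, gripper open.
Joint ranges: [-3.13, 3.13], [-1.02, 2.26], [0.13, 2.54], [-0.95, 4.09], [0.21, 2.88], [-2.74, 2.74]. Speed limits (rad/s): [2.57, 2.57, 3.14, 3.14, 3.14, 3.14].

## Interface

Orientations are given as [roll, pitch, yaw] about the fixed x, y, z axes, in that order (R = Rz(yaw) Ry(pitch) Rx(roll)).
In Python, from bench import robot gives the robot as it stands. The module is installed in compiled form; this text tells all that it offers.
- The arm moves only by the tool send_rows, never from a script. Its argument "targets" is a list of rows, each a list of 7 numbers: the closure, from -1 (fully open) to 1 (shut), then the shift along the tool's x, y, z in mm, then the turn, a rotation vector about the tool's x, y, z in degrees. In form: [[fingers, tx, ty, tz, wx, wy, wz], ...]. A call has 1 to 12 rows; each row is the pose to reach, as a shift and turn from the pose commanded when the call began, along the tool's axes at that moment; what a row does not reach only later rows make up. A row lasts 1/8 s, in which the tool goes at most 62.5 mm and 10.7 degrees, less where a joint would pass 70% of its speed; a pose out of reach is approached as far as the arm can. A call with a gripper value outside its range is refused whole. The fingers move at their own pace and stop on an object; "squeeze" is the grip in N (left out, the last holds). Time passes only in rows, so rows that repeat a pose let the fingers close. It gives the time, the measured TCP pose, the force and the opening at its end, in the units of the state.
- robot.observe(): the state, without advancing time (a new reading comes with each control period).
- robot.snapshot(name): name is "scene" or "top"; returns a dict with "pixels" (384x512x3 uint8, blue, green, red), "fx", "fy", "cx", "cy" (pixels), "R" (3x3) and "t" (3): a world point X has camera coordinates R X + t. Camera axes: x right, y down, z forward; pixel columns grow to the right and rows downward; lengths in m; the calibration is good to about 2 mm. A picture is of the moment at which its call begins. There is no depth.
- robot.close_job(): hands the job in, once; it reports no verdict.
The state is a dict: "time_s": time; "qpos": joint angles; "joint_velocities": joint speeds; "joint_efforts": joint torques, N m; "eef_pos": TCP position; "eef_rot": TCP orientation; "contact_force": force on the tool from outside, world axes, zero at the start; "wrist_torque": the same for the moment, N m; "opening": finger opening in m.
Only numpy, scipy, OpenCV 4.12 (cv2) and the standard library are available. Lean on these libraries where they do the work, as an engineer would, in place of code of your own. Each camera call takes 0.05 s, during which the arm holds its last target. There are 200 camera calls.

## Task

The pottery wheel's speed controller lies on the bench with its cover off and needs trimming: take the yellow plastic tuning tool from its stand, seat its blade in the slot of the brass trimmer screw and, with the tool alone and pressing only gently because the trimmer sits on a delicate spring, turn the screw clockwise until the white pointer stands on the green mark. Then lift the tool out and stand it upright again, fully home in the hole of its stand, and let go, leaving the other things on the bench alone.

Things in the scene. Friction and masses are not known exactly. Their poses are not given: they have to be found in the camera images.
- controller: grey steel box fixed to the bench, 160 (x) x 180 (y) x 55 mm high, origin under its centre. On top, over the origin: the trimmer, a blue dial 48 mm across with a white pointer and a brass screw in its middle. Terminals and fins beside it rise at most 14 mm. Only the tool may touch it; over 14 N in all between tool and controller is too much
- screw_top (a point): centre of the brass screw's top, on the vertical trimmer axis, 74 mm above the bench while not pressed, axes as the controller's. Screw 22 mm across; slot 7 mm deep, 5 mm wide, open at its ends. The slot lies only roughly along the pointer: it is off by an unknown angle, up to 0.45 rad either way, so feel for it; pointer and screw turn together
- pointer (a joint): angle of the white pointer, rad, growing clockwise seen from above; 0 is on the green mark, which lies from the trimmer axis towards the controller's +x; starts at -0.85 to -0.4; stops at -1.3 and 0.7. About 0.035 N m at the screw turns it; it stays where it is left
- tuner_grip (a point): centre of the yellow handle of the tuning tool, 68 mm above the blade's end. The tool is 92 mm long, about 35 g, and stands upright, blade down, in its stand, its z up. Handle 20 mm (tool x) by 14 mm (tool y), 48 mm tall: grip it across the 14 mm. Just below it a flange, 24 mm across, 4 mm thick, its underside 28 mm below this point
- tuner_tip (a point): middle of the blade's end, on the tool's axis. The blade is 12 mm wide along tool x, 3 mm thick along tool y and 9 mm tall; above it is a round shaft, 12 mm across
- stand_hole (a point): centre of the mouth of the stand's hole, in the top of a fixed plywood block 90 x 90 x 50 mm high. Hole 15 mm across, 46 mm deep, slightly chamfered. With the tool fully home its flange rests on the block, its handle centre 28 mm above this point
- cap: black plastic cap, 26 mm across, 14 mm high, lying loose on the controller's top; origin under its centre; leave alone
- cover: the controller's flat grey cover plate, 160 x 180 x 12 mm, on the bench; leave alone
- mould: white plaster bowl mould, 140 mm across; leave alone
- mug: blue mug, 80 mm across, 90 mm high; leave alone
- screwdriver: red-handled steel screwdriver lying on the bench; not for this job, leave alone
- rib: flat wooden potter's rib, 110 x 55 x 8 mm; leave alone
- jar: amber glass jar, 64 mm across, 85 mm high; leave alone
- pot: terracotta pot, 90 mm across, 80 mm high; leave alone
- trimmer (a joint): how far screw, dial and pointer have sunk together on their spring, m: 0 free, 6.5 N per mm, at most 0.007; comes back when released

How it is judged:
By the outcome, as a careful person would: the job done as asked, in the order asked, and still so for the second after the job is handed in, with the robot touching nothing.
It also fails if it takes over 61 s, if anything falls off the work surface, if the arm or the gripper's body presses on something with over 40 N, if the wrist force passes 120 N, or if a joint passes its speed limit or range.

## Working session

There is one attempt and no reset: what is moved stays moved. The work goes in short steps, Python scripts to look and compute and a tool call to move; the robot and the scene stay as the last step left them, time stands still between calls to the robot, and variables do not carry over. Pictures are saved under pics/ and viewed, about 8 in all and at most 12, crops included, and the job is handed in when it is done.

Besides the shell and the picture viewer there is one more tool, called after "Call:" by a JSON object that holds its "api" and its "payload", one argument or row to a line. send_rows: Moves the arm, as the interface text tells. Its arguments: {"type":"object","properties":{"targets":{"type":"array","items":{"type":"array","items":{"type":"number"}}},"squeeze":{"type":"number"}},"required":["targets"]}

```bash
mkdir -p pics; cat > h.py <<'E'
import numpy as np, cv2
from bench import robot
def snap(n,name):
    s=robot.snapshot(n); cv2.imwrite(f'pics/{name}.png',s['pixels']); return s
def ray(s,u,v,z):
    R=np.array(s['R']);t=np.array(s['t']);c=-R.T@t
    d=R.T@np.array([(u-s['cx'])/s['fx'],(v-s['cy'])/s['fy'],1]); return c+d*(z-c[2])/d[2]
def proj(s,X):
    p=np.array(s['R'])@np.array(X)+np.array(s['t']); return p[0]/p[2]*s['fx']+s['cx'],p[1]/p[2]*s['fy']+s['cy']
E
python3 - <<'E'
from h import *
import pickle
for n in('top','scene'):
    s=snap(n,n+'1'); pickle.dump(s,open(n+'.pkl','wb'))
    print(n,s['fx'],np.round(-np.array(s['R']).T@np.array(s['t']),3),np.round(s['R'],2).tolist())
a=cv2.imread('pics/top1.png');b=cv2.imread('pics/scene1.png')
cv2.imwrite('pics/t1b.png',cv2.resize(a,(800,600)));
print(robot.observe())
E
```

```text
top 472.8827107282013 [ 0.298 -0.028  1.498] [[0.02, -1.0, 0.01], [-0.98, -0.02, -0.18], [0.18, -0.0, -0.98]]
scene 462.47927655084146 [1.138 0.768 1.149] [[-0.82, 0.58, -0.02], [0.44, 0.6, -0.66], [-0.37, -0.55, -0.75]]
{'time_s': 0.1, 'qpos': array([ 1.01891625e+00,  2.45759239e-01,  1.55887929e+00, -1.95506200e-05,
        1.33870969e+00, -1.74093936e-01]), 'joint_velocities': array([ 0.0011928 , -0.00228073, -0.00126133, -0.00131352, -0.00198581,
       -0.00067094]), 'joint_efforts': array([-2.24227138e-04, -4.30661666e+01, -3.27133691e+01, -2.04578178e-04,
        2.75237864e-03, -7.38286701e-06]), 'eef_pos': array([0.23950135, 0.60375167, 0.2412878 ]), 'eef_rot': array([-1.57252865e+00,  2.85360659e-04, -3.77781874e-01]), 'contact_force': array([0.38596966, 0.25824883, 0.46830954]), 'wrist_torque': array([0.01053426, 0.04895826, 0.06888085]), 'opening': 0.08541151626327931}
```

View pics/t1b.png

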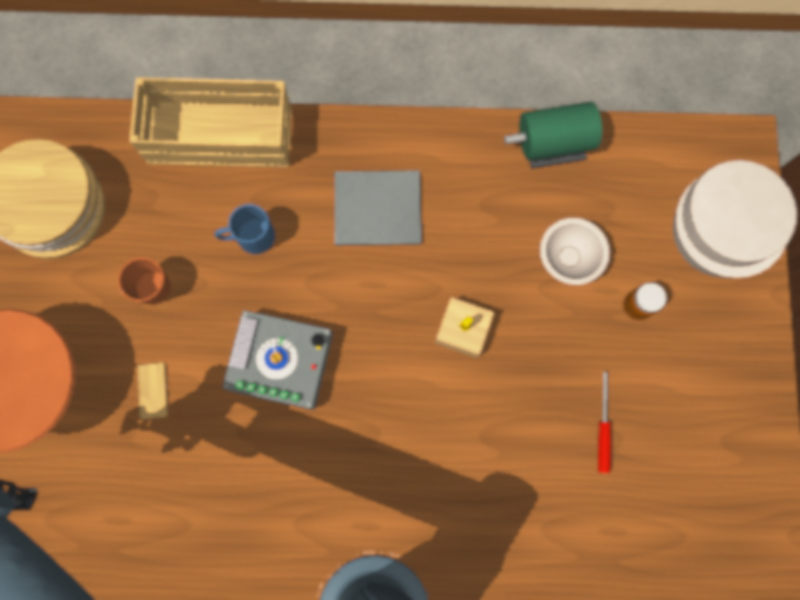

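View pics/scene1.png

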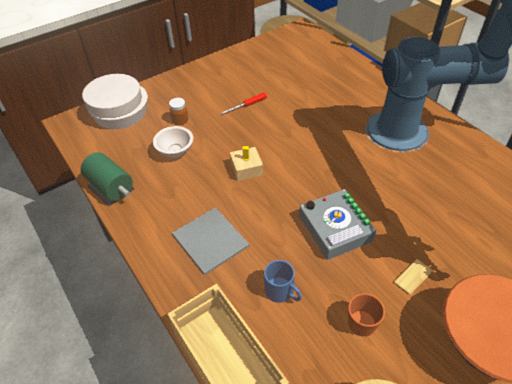

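Top (800x600 scale): the stand with the tool is at (467,325), the controller at (277,360) with its dial in the middle. Scene view: tool at (246,152), dial at (338,217). Next, a close crop and colour measurements.

```bash
python3 - <<'E'
from h import *
import pickle
T=pickle.load(open('top.pkl','rb'));S=pickle.load(open('scene.pkl','rb'))
a=T['pixels'];b=S['pixels']
def crop(im,u,v,h=36): return cv2.resize(im[v-h:v+h,u-h:u+h],(390,390 if 0 else 295),interpolation=cv2.INTER_CUBIC) if 0 else cv2.resize(im[v-h:v+h,u-h:u+h],(295,295),interpolation=cv2.INTER_CUBIC)
m=np.vstack([np.hstack([crop(a,177,230),crop(a,299,208)]),np.hstack([crop(b,338,220),crop(b,246,160)])])
cv2.imwrite('pics/crops.png',m)
def cent(im,lo,hi,box):
    u0,v0,u1,v1=box
    h=cv2.cvtColor(im[v0:v1,u0:u1],cv2.COLOR_BGR2HSV)
    k=cv2.inRange(h,lo,hi); n,l,st,c=cv2.connectedComponentsWithStats(k)
    i=1+np.argmax(st[1:,4]); ys,xs=np.where(l==i)
    return np.c_[xs+u0,ys+v0]
# dial blue / white ring
for nm,s,bx in(('top',T,(140,195,215,265)),('scene',S,(300,185,380,260))):
    for col,lo,hi in(('blue',(105,120,60),(125,255,255)),('green',(45,90,60),(85,255,255)),('white',(0,0,190),(180,60,255))):
        try:
            p=cent(s['pixels'],lo,hi,bx); hull=cv2.convexHull(p.astype(np.int32)); e=cv2.minEnclosingCircle(hull)
            print(nm,col,len(p),p.mean(0).round(1),e, ray(s,*e[0],.068).round(4))
        except Exception as ex: print(nm,col,ex)
for nm,s,bx in(('top',T,(275,185,325,235)),('scene',S,(225,140,270,185))):
    p=cent(s['pixels'],(22,180,120),(32,255,255),bx); print(nm,'yellow',len(p),p.mean(0),p.min(0),p.max(0),ray(s,*p.mean(0),.090).round(4))
    p=cent(s['pixels'],(15,60,150),(28,170,255),bx); hull=cv2.convexHull(p.astype(np.int32)); q=cv2.approxPolyDP(hull,3,True)[:,0]
    print('ply',len(p),[ (tuple(x),ray(s,*x,.05).round(3).tolist()) for x in q.tolist()])
E
```

```text
top blue 76 [177.2 229.6] ((176.6204833984375, 228.84939575195312), 6.987037181854248) [0.477  0.2026 0.068 ]
top green 14 [161.  247.9] ((160.5, 247.5), 2.9155757427215576) [0.4192 0.2482 0.068 ]
top white 339 [176.2 230. ] ((176.7645721435547, 229.1681671142578), 13.327420234680176) [0.476  0.2022 0.068 ]
scene blue 46 [340.4 217.8] ((338.625, 216.375), 5.876429557800293) [0.4797 0.2107 0.068 ]
scene green 166 [356.9 209.1] ((356.5, 208.5), 19.300357818603516) [0.417  0.2199 0.068 ]
scene white 308 [345.2 234.1] ((345.0, 233.5), 17.182939529418945) [0.5065 0.2676 0.068 ]
top yellow 46 [298.30434783 206.54347826] [295 203] [302 210] [ 0.5513 -0.1649  0.09  ]
ply 936 [((315, 199), [0.584, -0.221, 0.05]), ((305, 228), [0.492, -0.19, 0.05]), ((278, 218), [0.521, -0.106, 0.05]), ((288, 190), [0.61, -0.136, 0.05])]
scene yellow 79 [245.44303797 152.43037975] [242 146] [248 160] [ 0.561  -0.1554  0.09  ]
ply 749 [((261, 175), [0.558, -0.074, 0.05]), ((238, 180), [0.63, -0.1, 0.05]), ((230, 152), [0.58, -0.223, 0.05]), ((255, 147), [0.498, -0.193, 0.05]), ((263, 165), [0.526, -0.107, 0.05])]
```

View pics/crops.png

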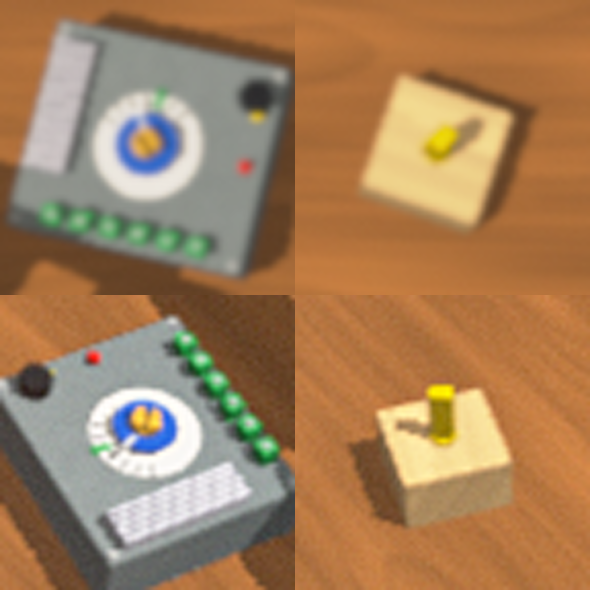

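Crops: the dial and slot are visible but coarse, the cap is at the controller's right-front corner, and the handle's yaw is only roughly readable. Last refinement before moving: ring and corner centres, handle yaw, zoomed dial.

```bash
python3 - <<'E'
from h import *
T=robot.snapshot('top');S=robot.snapshot('scene')
ims={'top':[],'scene':[]}
for k in range(8):
    for n in ims: ims[n].append(robot.snapshot(n)['pixels'].astype(float))
A=np.mean(ims['top'],0);B=np.mean(ims['scene'],0)
np.savez('avg.npz',A=A,B=B); import pickle; pickle.dump((T,S),open('cal.pkl','wb'))
def z(im,u,v,h,n=400): return cv2.resize(im[v-h:v+h,u-h:u+h].clip(0,255).astype(np.uint8),(n,n),interpolation=cv2.INTER_CUBIC)
cv2.imwrite('pics/z.png',np.vstack([np.hstack([z(A,177,229,14,300),z(A,299,207,10,300)]),np.hstack([z(B,338,217,14,300),z(B,246,152,10,300)])]))
def ell(im,s,box,z,nm):
    u0,v0,u1,v1=box; h=cv2.cvtColor(im[v0:v1,u0:u1].astype(np.uint8),cv2.COLOR_BGR2HSV)
    k=cv2.inRange(h,(0,0,185),(180,70,255))|cv2.inRange(h,(100,110,50),(130,255,255))
    n,l,st,c=cv2.connectedComponentsWithStats(k); i=1+np.argmax(st[1:,4]); cn=max(cv2.findContours((l==i).astype(np.uint8),0,1)[0],key=len)
    hu=cv2.convexHull(cn); e=cv2.fitEllipse(hu); c=np.array(e[0])+[u0,v0]; print(nm,st[i,4],c.round(1),np.round(e[1],1),ray(s,*c,z).round(4))
ell(A,T,(161,214,193,245),.056,'ringT'); ell(B,S,(320,203,352,232),.056,'ringS')
# controller corners: grey mask
h=cv2.cvtColor(A.astype(np.uint8),cv2.COLOR_BGR2HSV)[190:270,135:220]
k=(~cv2.inRange(h,(0,95,0),(25,255,255)))
k=cv2.morphologyEx(k,cv2.MORPH_OPEN,np.ones((5,5)))
n,l,st,c=cv2.connectedComponentsWithStats(k);i=1+np.argmax(st[1:,4]);cn=max(cv2.findContours((l==i).astype(np.uint8),0,1)[0],key=len)
r=cv2.minAreaRect(cn);bx=cv2.boxPoints(r)+[135,190]; P=np.array([ray(T,*p,.055) for p in bx]); print('ctrl',st[i,4],P.round(3).tolist(),P.mean(0).round(4))
# handle moments
for im,s,u,v,nm in((A,T,299,207,'T'),):
    h=cv2.cvtColor(im.astype(np.uint8),cv2.COLOR_BGR2HSV)[v-9:v+10,u-9:u+10,1].astype(float)
    print(h[2:15,2:16].astype(int))
E
```

```text
ringT 454 [176.6 229.3] [25.9 27. ] [0.4772 0.2045 0.056 ]
ringS 402 [337.  217.2] [21.7 28.2] [0.4784 0.2038 0.056 ]
ctrl 3179 [[0.415, 0.309, 0.055], [0.579, 0.282, 0.055], [0.539, 0.094, 0.055], [0.376, 0.126, 0.055]] [0.4773 0.2028 0.055 ]
[[105 104 103 103 103 104 105 106 106 106 106 108 112 116]
 [105 105 104 103 104 107 113 117 116 112 112 114 118 119]
 [108 106 106 105 107 115 134 152 148 135 126 121 119 117]
 [109 109 108 110 119 138 173 218 216 183 155 130 120 117]
 [109 111 114 125 146 182 244 244 244 244 191 143 122 117]
 [110 115 127 150 189 244 244 244 244 244 193 140 120 118]
 [112 123 147 186 244 244 244 244 244 239 164 129 119 118]
 [113 131 164 224 243 244 244 244 243 185 136 120 119 118]
 [114 131 165 225 242 243 243 243 241 158 127 120 118 113]
 [112 125 152 195 241 241 241 241 189 143 124 117 114 113]
 [110 117 136 168 210 241 241 195 158 131 117 113 112 111]
 [110 112 123 143 165 178 172 154 133 118 111 109 110 110]
 [111 111 114 122 130 134 130 123 115 110 108 108 109 109]]
```

View pics/z.png

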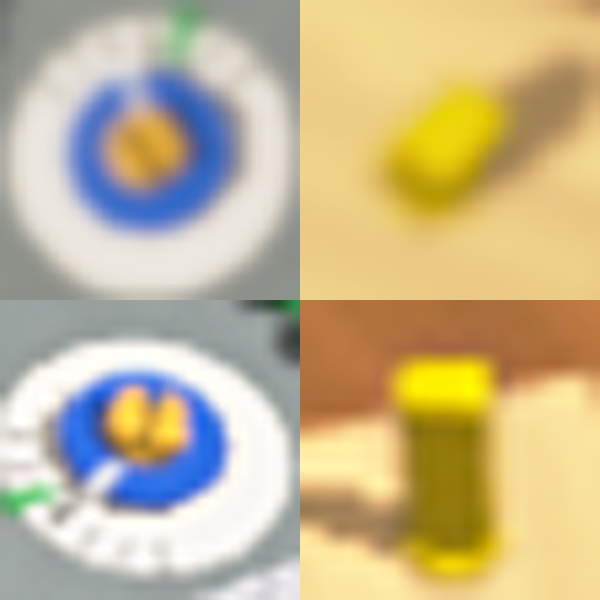

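Slot ≈ 42° in world, pointer ≈ −32° from its mark, handle's long axis ≈ −38°, tool at (0.553, −0.166), screw at (0.4775, 0.204). These agree between both views and the block and box corners.

```bash
cat >> h.py <<'E'
def go(x,y,z,yawdeg):
    o=robot.observe(); p=o['eef_pos']; yw=o['eef_rot'][2]; d=np.array([x,y,z])-p
    c,s=np.cos(yw),np.sin(yw)
    print('t',round(o['time_s'],2),'pos',p.round(4),'rot',np.degrees(o['eef_rot']).round(2),'F',o['contact_force'].round(2),'M',o['wrist_torque'].round(3),'op',round(o['opening'],4))
    print('shift',np.round(1000*np.array([c*d[0]+s*d[1],-d[2],-s*d[0]+c*d[1]]),1),'wy',round(-((yawdeg-np.degrees(yw)+180)%360-180),2))
E
python3 -c "
from h import *
go(.553,-.166,.19,-38)"
```

```text
t 1.0 pos [0.2398 0.6042 0.2423] rot [-90.     0.   -21.65] F [ 0.04  0.04 -0.84] M [ 0.002  0.023 -0.029] op 0.0853
shift [ 575.2   52.3 -600.3] wy 16.35
```

Call:
{"api": "send_rows", "payload": {
  "targets": [
    [-1,575,52,-600,0,16.4,0],
    [-1,575,52,-600,0,16.4,0],
    [-1,575,52,-600,0,16.4,0],
    [-1,575,52,-600,0,16.4,0],
    [-1,575,52,-600,0,16.4,0],
    [-1,575,52,-600,0,16.4,0],
    [-1,575,52,-600,0,16.4,0],
    [-1,575,52,-600,0,16.4,0],
    [-1,575,52,-600,0,16.4,0],
    [-1,575,52,-600,0,16.4,0],
    [-1,575,52,-600,0,16.4,0],
    [-1,575,52,-600,0,16.4,0]
  ],
  "squeeze": 25
}}

```text
time_s: 2.5
eef_pos: [0.5224, -0.0914, 0.1957]
eef_rot: [-1.57, -0.001, -0.665]
contact_force: [0.4, 0.8, 0.3]
opening: 0.0857
```

```bash
python3 -c "
from h import *
go(.553,-.166,.072,-38)"
```

```text
t 2.5 pos [ 0.5224 -0.0914  0.1957] rot [-8.997e+01 -5.000e-02 -3.808e+01] F [0.4  0.77 0.25] M [ 0.086 -0.014 -0.016] op 0.0857
shift [ 70.1 123.7 -39.9] wy -0.08
```

Call:
{"api": "send_rows", "payload": {
  "targets": [
    [-0.5,70,10,-40,0,0,0],
    [-0.5,70,10,-40,0,0,0],
    [-0.4,70,70,-40,0,0,0],
    [-0.3,70,110,-40,0,0,0],
    [-0.2,70,124,-40,0,0,0],
    [-0.2,70,124,-40,0,0,0]
  ]
}}

```text
time_s: 3.25
eef_pos: [0.5523, -0.1633, 0.0715]
eef_rot: [-1.571, 0.001, -0.663]
contact_force: [-0.4, 0.3, 0.3]
opening: 0.0515
```

```bash
python3 - <<'E'
from h import *
go(.553,-.166,.072,-38)
a=snap('top','a')['pixels'];b=snap('scene','b')['pixels']
z=lambda im,u,v,h=25:cv2.resize(im[v-h:v+h,u-h:u+h],(390,390),interpolation=cv2.INTER_CUBIC)
cv2.imwrite('pics/ab.png',np.hstack([z(a,299,207),z(b,246,152)]))
E
```

```text
t 3.25 pos [ 0.5523 -0.1633  0.0715] rot [-9.000e+01  4.000e-02 -3.801e+01] F [-0.39  0.33  0.34] M [-0.007 -0.034 -0.025] op 0.0515
shift [ 2.2 -0.5 -1.7] wy -0.01
```

View pics/ab.png

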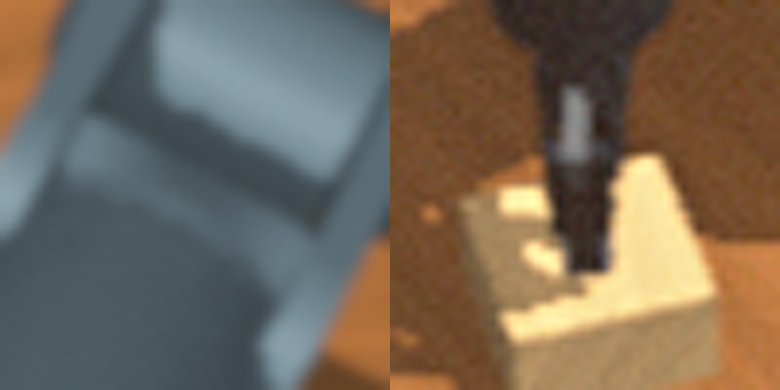

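The near finger stands exactly in front of the handle (scene crop ≈ (590,220)), so the alignment is good. Closing now.

Call:
{"api": "send_rows", "payload": {
  "targets": [
    [0.2,2,-1,-1,0,0,0],
    [0.5,2,-1,-1,0,0,0],
    [1,2,-1,-1,0,0,0],
    [1,2,-1,-1,0,0,0],
    [1,2,-1,-1,0,0,0],
    [1,2,-1,-1,0,0,0]
  ],
  "squeeze": 30
}}

```text
time_s: 4.1
eef_pos: [0.5538, -0.1662, 0.0735]
eef_rot: [-1.571, -0.001, -0.664]
contact_force: [-1.8, -0.1, 5.8]
opening: 0.0137
```

```bash
python3 - <<'E'
from h import *
go(.553,-.166,.072,-38)
E
```

```text
t 4.1 pos [ 0.5538 -0.1662  0.0735] rot [-8.999e+01 -8.000e-02 -3.804e+01] F [-1.78 -0.06  5.8 ] M [-0.019  0.154  0.043] op 0.0137
shift [-0.8  1.5 -0.4] wy -0.04
```

Call:
{"api": "send_rows", "payload": {
  "targets": [
    [1,0,-10,0,0,0,0],
    [1,0,-30,0,0,0,0],
    [1,0,-70,0,0,0,0],
    [1,0,-110,0,0,0,0],
    [1,0,-110,0,0,0,0]
  ]
}}

```text
time_s: 4.72
eef_pos: [0.5554, -0.1669, 0.1879]
eef_rot: [-1.569, -0.008, -0.664]
contact_force: [0.1, 0.0, -0.4]
opening: 0.0136
```

```bash
python3 - <<'E'
from h import *
go(.4775,.204,.175,42)
E
```

```text
t 4.72 pos [ 0.5554 -0.1669  0.1879] rot [-89.92  -0.48 -38.04] F [ 0.11  0.03 -0.35] M [0.026 0.022 0.009] op 0.0136
shift [-289.9   12.9  244.2] wy -80.04
```

Call:
{"api": "send_rows", "payload": {
  "targets": [
    [1,-290,10,244,0,-10,0],
    [1,-290,10,244,0,-20,0],
    [1,-290,10,244,0,-30,0],
    [1,-290,10,244,0,-40,0],
    [1,-290,10,244,0,-50,0],
    [1,-290,10,244,0,-60,0],
    [1,-290,10,244,0,-70,0],
    [1,-290,10,244,0,-80,0],
    [1,-290,10,244,0,-80,0],
    [1,-290,10,244,0,-80,0]
  ]
}}

```text
time_s: 5.98
eef_pos: [0.4749, 0.2048, 0.1722]
eef_rot: [-1.57, 0.001, 0.729]
contact_force: [0.3, -1.3, -0.7]
opening: 0.0135
```

```bash
python3 - <<'E'
from h import *
go(.4775,.204,.150,42)
A=np.mean([robot.snapshot('top')['pixels'].astype(float) for _ in range(4)],0)
B=np.mean([robot.snapshot('scene')['pixels'].astype(float) for _ in range(4)],0)
z=lambda im,u,v,h=20:cv2.resize(im[v-h:v+h,u-h:u+h].astype(np.uint8),(390,390),interpolation=cv2.INTER_CUBIC)
cv2.imwrite('pics/c.png',np.hstack([z(A,177,225),z(B,338,205)]))
E
```

```text
t 5.97 pos [0.4749 0.2048 0.1722] rot [-8.997e+01  5.000e-02  4.180e+01] F [ 0.31 -1.31 -0.74] M [ 0.004  0.048 -0.02 ] op 0.0135
shift [ 1.4 22.2 -2.3] wy -0.2
```

View pics/c.png

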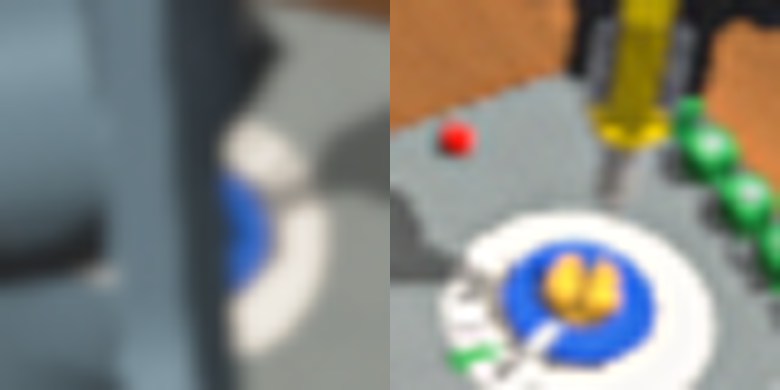

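The tool hangs above the dial in the scene view: flange ≈ (382–412,198)→ full-image (341.5,198), screw ≈ (337.5,214). I'll compare the tool axis with the screw sideways, in the same view.

```bash
python3 - <<'E'
from h import *
s=robot.snapshot('scene')
B=np.mean([robot.snapshot('scene')['pixels'].astype(float) for _ in range(8)],0)
o=robot.observe();p=o['eef_pos'];print(p)
z0=np.load('avg.npz')['B']
h=cv2.cvtColor(B.astype(np.uint8),cv2.COLOR_BGR2HSV)
def cols(h,lo,hi,u0,u1,v0,v1,sc=1):
    k=cv2.inRange(h,lo,hi)
    for v in range(v0,v1):
        x=np.where(k[v,u0:u1])[0]
        if len(x):print(v,x.min()+u0,x.max()+u0,(x.min()+x.max())/2+u0)
print('yellow');cols(h,(24,140,70),(33,255,255),330,352,183,204)
for zz in(.19,.175,.16,.149,.145,.1087): print(zz,np.round(proj(s,[p[0],p[1],zz]),2))
print('brass');cols(cv2.cvtColor(z0.astype(np.uint8),cv2.COLOR_BGR2HSV),(10,120,100),(24,255,255),328,348,206,226)
print('screw exp',[np.round(proj(s,[.4775,.204,q]),2) for q in(.074,.066)])
# soft centroids of brass: R-B channel
w=(z0[206:226,326:350,2]-z0[206:226,326:350,0]).clip(20)-20;yy,xx=np.mgrid[206:226,326:350];print('soft',(w*xx).sum()/w.sum(),(w*yy).sum()/w.sum())
g=B[200:207,334:350];print(g.mean(2).astype(int))
E
```

```text
[0.47519209 0.20503193 0.17240731]
yellow
183 342 345 343.5
184 342 347 344.5
185 342 347 344.5
186 342 347 344.5
187 342 346 344.0
188 342 346 344.0
189 342 346 344.0
190 341 345 343.0
191 341 345 343.0
192 341 345 343.0
193 341 345 343.0
194 341 344 342.5
195 340 344 342.0
196 339 345 342.0
197 339 346 342.5
198 339 346 342.5
199 340 344 342.0
0.19 [343.35 187.07]
0.175 [342.72 190.65]
0.16 [342.09 194.16]
0.149 [341.64 196.69]
0.145 [341.48 197.61]
0.1087 [340.04 205.72]
brass
212 335 337 336.0
213 334 340 337.0
214 334 340 337.0
215 334 340 337.0
216 335 340 337.5
217 336 338 337.0
screw exp [array([337.88, 213.31]), array([337.59, 214.99])]
soft 337.19097744360903 214.271858216971
[[163 161 163 165 166 142 109 106 119 143 158 136 108  90  73 122]
 [162 163 164 165 166 137 105 106 130 158 165 133  94  72  48  70]
 [161 162 164 164 160 130 105 119 153 171 166 137  96  77  52  41]
 [160 159 162 163 156 125 106 128 162 171 163 152 123  95  80  62]
 [157 159 158 161 152 125 110 134 164 168 162 162 157 149 148 134]
 [156 158 157 160 156 141 132 144 162 166 162 162 163 166 166 144]
 [177 185 187 186 177 157 139 146 160 159 160 161 163 165 163 135]]
```

```bash
python3 - <<'E'
from h import *
go(.4775,.204,.141,42)
E
```

```text
t 6.83 pos [0.4752 0.205  0.1724] rot [-9.000e+01  1.000e-02  4.195e+01] F [ 0.17 -0.96  0.3 ] M [0.037 0.03  0.021] op 0.0137
shift [ 1.  31.4 -2.3] wy -0.05
```

Call:
{"api": "send_rows", "payload": {
  "targets": [
    [1,1,0,-2.3,0,0,0],
    [1,1,20,-2.3,0,0,0],
    [1,1,31.4,-2.3,0,0,0],
    [1,1,31.4,-2.3,0,0,0],
    [1,1,31.4,-2.3,0,0,0]
  ]
}}

```text
time_s: 7.45
eef_pos: [0.4779, 0.2041, 0.1415]
eef_rot: [-1.571, -0.001, 0.732]
contact_force: [-0.1, 0.3, -0.4]
opening: 0.0133
```

Call:
{"api": "send_rows", "payload": {
  "targets": [
    [1,0,2,0,0,0,0],
    [1,0,3.5,0,0,0,0],
    [1,0,4.2,0,0,0,0],
    [1,0,4.2,0,0,0,0]
  ]
}}

```text
time_s: 7.95
eef_pos: [0.4776, 0.204, 0.1371]
eef_rot: [-1.571, -0.0, 0.732]
contact_force: [0.1, -0.5, 0.8]
opening: 0.0138
```

```bash
python3 - <<'E'
from h import *
go(.4775,.204,.136,42)
E
```

```text
t 7.95 pos [0.4776 0.204  0.1371] rot [-9.000e+01 -1.000e-02  4.195e+01] F [ 0.07 -0.48  0.82] M [ 0.033  0.034 -0.02 ] op 0.0138
shift [-0.1  1.1  0.1] wy -0.05
```

Noise is about ±1 N. Descend 1 mm more, in steps.

Call:
{"api": "send_rows", "payload": {
  "targets": [
    [1,0,0.5,0,0,0,0],
    [1,0,1,0,0,0,0],
    [1,0,1,0,0,0,0]
  ]
}}

```text
time_s: 8.32
eef_pos: [0.4778, 0.2041, 0.1363]
eef_rot: [-1.571, -0.001, 0.732]
contact_force: [-2.7, -0.2, 4.5]
opening: 0.0135
```

Call:
{"api": "send_rows", "payload": {
  "targets": [
    [1,0,0,0,0,2.5,0],
    [1,0,0,0,0,5,0],
    [1,0,0,0,0,5,0]
  ]
}}

```text
time_s: 8.7
eef_pos: [0.4779, 0.2041, 0.1363]
eef_rot: [-1.571, -0.001, 0.645]
contact_force: [-0.1, 0.4, 4.4]
opening: 0.0135
```

Call:
{"api": "send_rows", "payload": {
  "targets": [
    [1,0,0,0,0,2.5,0],
    [1,0,0,0,0,5,0],
    [1,0,0,0,0,5,0]
  ]
}}

```text
time_s: 9.07
eef_pos: [0.478, 0.204, 0.1362]
eef_rot: [-1.571, -0.001, 0.559]
contact_force: [0.5, 0.4, 4.3]
opening: 0.0131
```

Call:
{"api": "send_rows", "payload": {
  "targets": [
    [1,0,0,0,0,-7,0],
    [1,0,0,0,0,-15,0],
    [1,0,0,0,0,-15,0]
  ]
}}

```text
time_s: 9.45
eef_pos: [0.478, 0.204, 0.1362]
eef_rot: [-1.572, -0.001, 0.819]
contact_force: [-0.4, -0.1, 4.2]
opening: 0.0134
```

Call:
{"api": "send_rows", "payload": {
  "targets": [
    [1,0,0,0,0,6,0],
    [1,0,0,0.5,0,6,0],
    [1,0,0,1,0,6,0],
    [1,0,0,1,0,6,0]
  ]
}}

```text
time_s: 9.95
eef_pos: [0.4774, 0.2045, 0.1363]
eef_rot: [-1.572, -0.001, 0.714]
contact_force: [1.5, -1.5, 5.4]
opening: 0.0138
```

Call:
{"api": "send_rows", "payload": {
  "targets": [
    [1,0,0,0.5,0,0,0],
    [1,0,0,1,0,0,0],
    [1,0,0,1,0,0,0]
  ]
}}

```text
time_s: 10.32
eef_pos: [0.4767, 0.2052, 0.1363]
eef_rot: [-1.572, -0.001, 0.715]
contact_force: [2.0, -2.9, 6.9]
opening: 0.0137
```

Call:
{"api": "send_rows", "payload": {
  "targets": [
    [1,0,0,-1,0,0,0],
    [1,0,0,-2,0,0,0],
    [1,0,0,-3,0,0,0],
    [1,0,0,-3,0,0,0]
  ]
}}

```text
time_s: 10.82
eef_pos: [0.4774, 0.2043, 0.1359]
eef_rot: [-1.567, -0.0, 0.714]
contact_force: [-1.8, 3.3, 7.3]
opening: 0.0136
```

Call:
{"api": "send_rows", "payload": {
  "targets": [
    [1,0,0,-0.5,0,0,0],
    [1,0,0,-1,0,0,0],
    [1,0,0,-1,0,0,0]
  ]
}}

```text
time_s: 11.2
eef_pos: [0.4779, 0.2035, 0.1358]
eef_rot: [-1.567, 0.0, 0.714]
contact_force: [-1.3, 2.4, 7.7]
opening: 0.0136
```

```bash
python3 - <<'E'
from h import *
go(.4787,.2027,.1365,41)
B=np.mean([robot.snapshot('scene')['pixels'].astype(float) for _ in range(4)],0)
go(.4787,.2027,.1365,41)
z=lambda im,u,v,h=20:cv2.resize(im[v-h:v+h,u-h:u+h].astype(np.uint8),(500,500),interpolation=cv2.INTER_CUBIC)
cv2.imwrite('pics/d.png',z(B,338,210))
E
```

```text
t 11.2 pos [0.4779 0.2035 0.1358] rot [-8.98e+01  1.00e-02  4.09e+01] F [-1.26  2.41  7.69] M [ 0.69   0.377 -0.001] op 0.0136
shift [ 0.1 -0.7 -1.1] wy -0.1
t 11.4 pos [0.4779 0.2035 0.1358] rot [-8.98e+01  1.00e-02  4.09e+01] F [-1.64  2.87  6.83] M [0.627 0.397 0.018] op 0.0137
shift [ 0.1 -0.7 -1.1] wy -0.1
```

View pics/d.png

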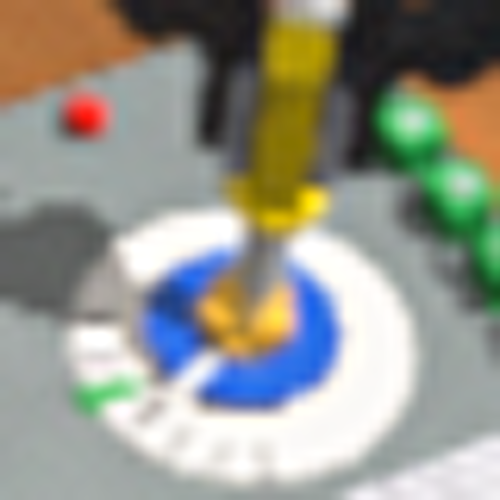

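The tool tip stands ≈0.8 px (≈2.5 mm) right of the screw axis in the scene crop. Lift, shift that way, and probe again from above so it doesn't drag.

Call:
{"api": "send_rows", "payload": {
  "targets": [
    [1,0,-4,-1,0,0,0],
    [1,0,-4,-1,0,0,0],
    [1,0,-4,-1,0,0,0]
  ]
}}

```text
time_s: 11.78
eef_pos: [0.4787, 0.2015, 0.139]
eef_rot: [-1.57, 0.002, 0.715]
contact_force: [0.2, 0.7, -0.1]
opening: 0.014
```

```bash
python3 - <<'E'
from h import *
go(.4791,.2021,.1363,41)
s=robot.snapshot('scene')
B=np.mean([robot.snapshot('scene')['pixels'].astype(float) for _ in range(6)],0);p=robot.observe()['eef_pos']
h=cv2.cvtColor(B.astype(np.uint8),cv2.COLOR_BGR2HSV);k=cv2.inRange(h,(24,140,70),(33,255,255))
for v in range(192,210):
    x=np.where(k[v,325:355])[0]
    if len(x):print(v,x.min()+325,x.max()+325)
tip=p[2]-.0635
for d in(.0,.01,.02,.03,.042,.06):print(d,np.round(proj(s,[p[0],p[1],tip+d]),1))
print('grey',B[206:222,330:346].mean(2).astype(int)); print('B',B[206:222,330:346,0].astype(int))
E
```

```text
t 11.78 pos [0.4787 0.2015 0.139 ] rot [-89.94   0.09  40.94] F [ 0.22  0.74 -0.13] M [ 0.032  0.056 -0.037] op 0.014
shift [0.7 2.7 0.2] wy -0.06
192 338 343
193 338 343
194 338 343
195 338 350
196 338 342
197 338 342
198 338 342
199 338 342
200 338 341
201 337 341
202 337 341
203 336 341
204 336 342
205 336 342
206 337 342
207 338 339
0.0 [336.9 212.6]
0.01 [337.3 210.5]
0.02 [337.7 208.3]
0.03 [338.1 206.2]
0.042 [338.5 203.5]
0.06 [339.2 199.5]
grey [[158 158 164 165 178 181 150 111 128 147 131 135 155 163 161 162]
 [188 223 237 245 248 253 215 123 119 137 157 180 178 159 157 158]
 [245 250 252 253 254 255 229 120 110 143 207 245 240 213 175 159]
 [252 253 252 246 235 230 175 107 120 161 234 254 254 249 238 211]
 [253 249 225 189 165 156 126 104 128 161 202 239 252 253 252 249]
 [231 206 157 134 133 130 113 110 137 167 173 172 205 244 253 253]
 [154 127 102 101 119 122 115 117 145 182 192 165 146 204 248 252]
 [104  82  81  91 116 119 118 122 154 179 186 180 132 151 211 247]
 [100  82  84 107 130 131 138 141 165 182 190 182 133 127 167 239]
 [122 121 107 102 119 139 143 135 166 1
[... 805 characters left out ...]
 159 210 238 240 244 249 250]
 [173 181 180 180 157 101  74 103 123 122 152 211 233 238 245 248]
 [137 134 136 133 102  54  59  94  97  76  93 188 232 231 238 245]
 [159 140 136 123  85  52  63  86  84  71  98 193 233 230 232 243]
 [209 214 184 125  76  52  59  65  70  67  89 190 234 230 229 240]
 [215 236 229 173  91  46  47  43  50  50  89 193 233 229 227 232]
 [196 233 236 227 179 114  74  61  58  81 164 226 232 228 227 235]
 [167 214 233 236 239 226 192 166 164 189 227 233 229 229 228 239]
 [153 171 228 241 233 232 230 229 227 230 233 231 229 230 228 238]
 [158 169 224 227 218 228 233 233 232 232 229 226 224 229 238 244]
 [199 182 201 176 163 190 208 222 221 218 216 218 231 242 245 247]]
```

Call:
{"api": "send_rows", "payload": {
  "targets": [
    [1,0.7,1,-0.2,0,0,0],
    [1,0.7,2,-0.2,0,0,0],
    [1,0.7,2.7,-0.2,0,0,0],
    [1,0.7,2.7,-0.2,0,0,0]
  ]
}}

```text
time_s: 12.62
eef_pos: [0.48, 0.202, 0.1371]
eef_rot: [-1.571, 0.0, 0.715]
contact_force: [0.8, 0.3, -1.3]
opening: 0.0137
```

Call:
{"api": "send_rows", "payload": {
  "targets": [
    [1,0,0.4,0,0,0,0],
    [1,0,0.9,0,0,0,0],
    [1,0,0.9,0,0,0,0]
  ]
}}

```text
time_s: 13.0
eef_pos: [0.48, 0.202, 0.1362]
eef_rot: [-1.571, 0.0, 0.715]
contact_force: [-0.7, 0.5, -0.2]
opening: 0.0136
```

Call:
{"api": "send_rows", "payload": {
  "targets": [
    [1,0,0.5,0,0,0,0],
    [1,0,1,0,0,0,0],
    [1,0,1,0,0,0,0]
  ]
}}

```text
time_s: 13.38
eef_pos: [0.48, 0.202, 0.1352]
eef_rot: [-1.571, 0.0, 0.715]
contact_force: [-1.4, 0.4, -0.2]
opening: 0.0134
```

Call:
{"api": "send_rows", "payload": {
  "targets": [
    [1,0,1,0,0,0,0],
    [1,0,2,0,0,0,0],
    [1,0,3,0,0,0,0],
    [1,0,3.5,0,0,0,0],
    [1,0,3.5,0,0,0,0]
  ]
}}

```text
time_s: 14.0
eef_pos: [0.48, 0.202, 0.1317]
eef_rot: [-1.571, 0.0, 0.715]
contact_force: [-1.3, 0.9, -0.1]
opening: 0.0136
```

```bash
python3 - <<'E'
from h import *
go(.48,.202,.1315,41)
E
```

```text
t 14.0 pos [0.48   0.202  0.1317] rot [-8.999e+01  1.000e-02  4.095e+01] F [-1.28  0.85 -0.13] M [ 0.168  0.167 -0.02 ] op 0.0136
shift [0.  0.2 0. ] wy -0.05
```

Seated (5.5 mm in, ~0 N). Ease sideways, go a little deeper, and check.

Call:
{"api": "send_rows", "payload": {
  "targets": [
    [1,0,0.3,0.3,0,0,0],
    [1,0,0.8,0.4,0,0,0],
    [1,0,1.1,0.4,0,0,0],
    [1,0,1.1,0.4,0,0,0]
  ]
}}

```text
time_s: 14.5
eef_pos: [0.4798, 0.2022, 0.1306]
eef_rot: [-1.571, 0.0, 0.715]
contact_force: [0.3, 1.1, -0.3]
opening: 0.0135
```

Call:
{"api": "send_rows", "payload": {
  "targets": [
    [1,0,0,0,0,3,0],
    [1,0,0,0,0,6,0],
    [1,0,0,0,0,9,0],
    [1,0,0,0,0,12,0],
    [1,0,0,0,0,12,0]
  ]
}}

```text
time_s: 15.12
eef_pos: [0.4797, 0.2025, 0.1306]
eef_rot: [-1.57, -0.0, 0.506]
contact_force: [0.4, 1.4, -0.7]
opening: 0.0138
```

```bash
python3 - <<'E'
from h import *
go(.48,.202,.1315,41)
E
```

```text
t 15.12 pos [0.4797 0.2025 0.1306] rot [-89.96  -0.    28.98] F [ 0.39  1.43 -0.74] M [0.354 0.144 0.01 ] op 0.0138
shift [ 0.  -0.9 -0.6] wy -12.02
```

Call:
{"api": "send_rows", "payload": {
  "targets": [
    [1,0,0,0,0,3,0],
    [1,0,0,0,0,6,0],
    [1,0,0,0,0,9,0],
    [1,0,0,0,0,10,0],
    [1,0,0,0,0,10,0]
  ]
}}

```text
time_s: 15.75
eef_pos: [0.4796, 0.2027, 0.1307]
eef_rot: [-1.57, -0.0, 0.332]
contact_force: [-1.4, 5.3, 0.2]
opening: 0.0135
```

```bash
cat > ptr.py <<'E'
from h import *
import sys
def rect(B,s,n=400,half=.05,zp=.064,c=(.479,.2025)):
    # metric top-down view of plane z=zp; up=+x, left=+y, via homography
    src=[];dst=[]
    for dx,dy in((-1,-1),(-1,1),(1,1),(1,-1)):
        src.append(proj(s,[c[0]+dx*half,c[1]+dy*half,zp])); dst.append([(1-dy)/2*n,(1-dx)/2*n])
    H=cv2.getPerspectiveTransform(np.float32(src),np.float32(dst)); return cv2.warpPerspective(B.clip(0,255).astype(np.uint8),H,(n,n),flags=cv2.INTER_CUBIC)
if __name__=='__main__':
    go(.48,.202,.1315,10)
    s=robot.snapshot('scene')
    B=np.mean([robot.snapshot('scene')['pixels'].astype(float) for _ in range(6)],0)
    np.save('now.npy',B)
    z=np.load('avg.npz')['B']
    cv2.imwrite(f'pics/{sys.argv[1]}.png',np.hstack([rect(z,s),rect(B,s)]))
E
python3 ptr.py e
```

```text
t 15.75 pos [0.4796 0.2027 0.1307] rot [-8.994e+01 -1.000e-02  1.900e+01] F [-1.42  5.3   0.18] M [1.09  0.264 0.055] op 0.0135
shift [ 0.1 -0.8 -0.8] wy 9.0
```

View pics/e.png

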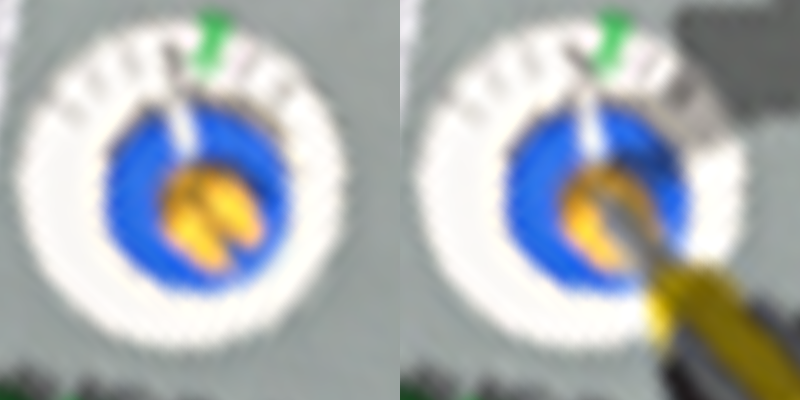

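Pointer (590,130) is about 8° left of +x and the green mark (612,40) about 11° right, so ~19° remain; slot contact has begun. Side load 5 N: centre the tool first, then turn on.

Call:
{"api": "send_rows", "payload": {
  "targets": [
    [1,0,0,0.5,0,0,0],
    [1,0,0,1,0,0,0],
    [1,0,0,1.4,0,0,0],
    [1,0,0,1.4,0,0,0]
  ]
}}

```text
time_s: 16.6
eef_pos: [0.4795, 0.2032, 0.1306]
eef_rot: [-1.572, 0.0, 0.331]
contact_force: [-0.1, 0.3, -0.3]
opening: 0.0138
```

Call:
{"api": "send_rows", "payload": {
  "targets": [
    [1,0,0,0,0,2,0],
    [1,0,0,0,0,4,0],
    [1,0,0,0,0,6,0],
    [1,0,0,0,0,6,0]
  ]
}}

```text
time_s: 17.1
eef_pos: [0.4795, 0.2034, 0.1307]
eef_rot: [-1.571, -0.0, 0.226]
contact_force: [0.2, 0.1, 0.3]
opening: 0.0142
```

```bash
python3 - <<'E'
from h import *
go(.48,.202,.1315,0)
E
```

```text
t 17.1 pos [0.4795 0.2034 0.1307] rot [-9.003e+01 -1.000e-02  1.294e+01] F [0.24 0.11 0.3 ] M [-0.042 -0.11   0.017] op 0.0142
shift [ 0.2 -0.8 -1.5] wy 12.94
```

Call:
{"api": "send_rows", "payload": {
  "targets": [
    [1,0,0,0,0,2.5,0],
    [1,0,0,0,0,5,0],
    [1,0,0,0,0,7,0],
    [1,0,0,0,0,7,0]
  ]
}}

```text
time_s: 17.6
eef_pos: [0.4794, 0.2035, 0.1307]
eef_rot: [-1.571, -0.0, 0.104]
contact_force: [0.4, -0.8, -1.1]
opening: 0.0136
```

```bash
cat > ang.py <<'E'
from ptr import *
# pointer: white pixels inside the dial, cast on z=zd; green: on ring z=.056; centre from ring (same view)
def ang(B,s,zd=.066,C=None,lab=''):
    W=rect(B,s,800,.05,zd); h=cv2.cvtColor(W,cv2.COLOR_BGR2HSV)
    n=800;pp=.1/n
    yy,xx=np.mgrid[:n,:n]; X=.479+.05-yy*pp; Y=.2025+.05-xx*pp
    r=np.hypot(X-C[0],Y-C[1]); a=np.degrees(np.arctan2(Y-C[1],X-C[0]))
    w=((140-h[...,1].astype(float)).clip(0))*((r>.0155)&(r<.0205)&(abs(a)<45)); pa=(w*a).sum()/w.sum()
    V=rect(B,s,800,.05,.056); hg=cv2.cvtColor(V,cv2.COLOR_BGR2HSV)
    g=((cv2.inRange(hg,(45,60,60),(85,255,255))>0)&(r>.03)&(r<.045)&(abs(a)<45)); ga=a[g].mean()
    print(lab,'zd',zd,'ptr',pa.round(2),'mark',ga.round(2),'npix',int((w>0).sum()),int(g.sum()),'remaining',(pa-ga).round(2))
    return W
if __name__=='__main__':
    s=robot.snapshot('scene'); N=np.mean([robot.snapshot('scene')['pixels'].astype(float) for _ in range(6)],0)
    go(.48,.202,.131,0); st=np.load('avg.npz')
    import pickle; T,_=pickle.load(open('cal.pkl','rb'))
    for C in((.4781,.2035),(.479,.2025)):
        for zd in(.063,.066):
            ang(st['A'],T,zd,C,'top0');ang(st['B'],s,zd,C,'sc0');ang(N,s,zd,C,'now')
    np.save('now.npy',N)
E
python3 ang.py
```

```text
t 17.95 pos [0.4794 0.2035 0.1307] rot [-9.001e+01 -1.000e-02  5.960e+00] F [ 0.4  -1.18 -0.35] M [-0.205 -0.146  0.076] op 0.0131
shift [ 0.4 -0.3 -1.5] wy 5.96
top0 zd 0.063 ptr 18.31 mark -10.01 npix 4943 3026 remaining 28.33
sc0 zd 0.063 ptr 9.29 mark -12.47 npix 2771 5701 remaining 21.76
now zd 0.063 ptr -10.13 mark -12.54 npix 3043 5422 remaining 2.41
top0 zd 0.066 ptr 17.04 mark -10.01 npix 5123 3026 remaining 27.06
sc0 zd 0.066 ptr 12.65 mark -12.47 npix 2648 5701 remaining 25.12
now zd 0.066 ptr -4.81 mark -12.54 npix 3025 5422 remaining 7.73
top0 zd 0.063 ptr 17.73 mark -8.74 npix 5771 3026 remaining 26.47
sc0 zd 0.063 ptr 13.16 mark -11.28 npix 2810 5497 remaining 24.44
now zd 0.063 ptr -6.85 mark -11.35 npix 3011 5337 remaining 4.51
top0 zd 0.066 ptr 16.09 mark -8.74 npix 6048 3026 remaining 24.83
sc0 zd 0.066 ptr 16.45 mark -11.28 npix 2680 5497 remaining 27.73
now zd 0.066 ptr -1.5 mark -11.35 npix 3004 5337 remaining 9.86
```

```bash
cat > ang2.py <<'E'
from ptr import *
n=800;pp=.1/n;yy,xx=np.mgrid[:n,:n];X=.529-yy*pp;Y=.2525-xx*pp
def fit(mask):
    cn=max(cv2.findContours(mask,0,1)[0],key=cv2.contourArea); hu=cv2.convexHull(cn); e=cv2.fitEllipse(hu)
    return (.529-e[0][1]*pp,.2525-e[0][0]*pp),np.round(np.array(e[1])*pp*1e3,1)
def m(W,lo,hi): return cv2.inRange(cv2.cvtColor(W,cv2.COLOR_BGR2HSV),lo,hi)
def centres(B,s,zd=.066):
    W=rect(B,s,n,.05,zd);V=rect(B,s,n,.05,.056)
    d=m(W,(100,110,40),(130,255,255)); cd=fit(d)
    k=m(V,(0,0,0),(180,255,255))*0
    k=(m(V,(0,0,195),(180,50,255))|m(V,(100,110,40),(130,255,255))); k[np.hypot(X-.479,Y-.2025)>.046]=0
    return cd,fit(k)
def rel(B,s,Cd,Cr,zd=.066,lab=''):
    W=rect(B,s,n,.05,zd);V=rect(B,s,n,.05,.056)
    h=cv2.cvtColor(W,cv2.COLOR_BGR2HSV)[...,1].astype(float)
    def an(C): return np.hypot(X-C[0],Y-C[1]),np.degrees(np.arctan2(Y-C[1],X-C[0]))
    r,a=an(Cd); o=[]
    for lo,hi in((.014,.017),(.017,.020),(.014,.021)):
        w=(150-h).clip(0)*((r>lo)&(r<hi)&(abs(a)<45)); o.append((w*a).sum()/w.sum())
    r,a=an(Cr); g=(m(V,(45,60,60),(85,255,255))>0)&(r>.03)&(r<.045)&(abs(a)<45); ga=a[g].mean()
    print(lab,'ptr',np.round(o,1),'mark',ga.round(1),'remaining',(o[2]-ga).round(1))
if __name__=='__main__':
    import pickle,sys; T,S=pickle.load(open('cal.pkl','rb')); st=np.load('avg.npz')
    N=np.mean([robot.snapshot('scene')['pixels'].astype(float) for _ in range(6)],0) if len(sys.argv)>1 else np.load('now.npy')
    for zd in((.064,.066) if len(sys.argv)<2 else(.066,)):
        cT=centres(st['A'],T,zd);cS=centres(st['B'],S,zd);print(zd,'top',np.round(cT[0][0],4),cT[0][1],np.round(cT[1][0],4),cT[1][1],'sc',np.round(cS[0][0],4),cS[0][1],np.round(cS[1][0],4),cS[1][1])
        rel(st['A'],T,cT[0][0],cT[1][0],zd,'top0');rel(st['B'],S,cS[0][0],cS[1][0],zd,'sc0');rel(N,S,cS[0][0],cS[1][0],zd,'now')
E
python3 ang2.py
```

```text
0.064 top [0.4782 0.2034] [42.7 43.7] [0.4776 0.2045] [80.4 81.5] sc [0.4774 0.2076] [35.1 44.3] [0.4781 0.203 ] [82.8 83.5]
top0 ptr [17.4 18.  16.4] mark -11.3 remaining 27.7
sc0 ptr [-8.3 -2.7 -4.4] mark -11.8 remaining 7.4
now ptr [-26.5 -21.7 -23.3] mark -11.9 remaining -11.4
0.066 top [0.4779 0.2031] [42.6 43.6] [0.4776 0.2045] [80.4 81.5] sc [0.479  0.2081] [36.3 44.4] [0.4781 0.203 ] [82.8 83.5]
top0 ptr [17.4 18.  16.4] mark -11.3 remaining 27.7
sc0 ptr [-4.6 -0.8 -1.9] mark -11.8 remaining 9.9
now ptr [-24.3 -20.  -21.5] mark -11.9 remaining -9.7
```

Call:
{"api": "send_rows", "payload": {
  "targets": [
    [1,0,0,-0.2,0,2,0],
    [1,0,0,-0.4,0,4,0],
    [1,0,0,-0.4,0,6,0],
    [1,0,0,-0.4,0,6,0]
  ]
}}

```text
time_s: 18.45
eef_pos: [0.4794, 0.2033, 0.1307]
eef_rot: [-1.57, -0.0, -0.001]
contact_force: [0.1, 0.7, 0.5]
opening: 0.0136
```

```bash
python3 - <<'E'
from ang2 import *
import pickle
T,S=pickle.load(open('cal.pkl','rb')); st=np.load('avg.npz'); go(.48,.2,.13,0)
N=np.mean([robot.snapshot('scene')['pixels'].astype(float) for _ in range(6)],0); np.save('now.npy',N)
for C in((.4779,.2031),(.4781,.204)):
    rel(st['B'],S,C,(.4781,.203),.066,'sc0');rel(N,S,C,(.4781,.203),.066,'now')
im=np.hstack([rect(N,S),rect(st['A'],T)]);cv2.imwrite('pics/f.png',im)
E
```

```text
t 18.45 pos [0.4794 0.2033 0.1307] rot [-8.998e+01 -1.000e-02 -7.000e-02] F [0.06 0.69 0.48] M [ 0.146 -0.196  0.032] op 0.0136
shift [ 0.6  0.7 -3.3] wy -0.07
sc0 ptr [14.1 13.7 13.9] mark -11.7 remaining 25.6
now ptr [-9.1 -8.6 -8.8] mark -12.2 remaining 3.4
sc0 ptr [10.7 11.2 11.1] mark -11.7 remaining 22.8
now ptr [-12.9 -11.4 -12. ] mark -12.2 remaining 0.2
```

View pics/f.png

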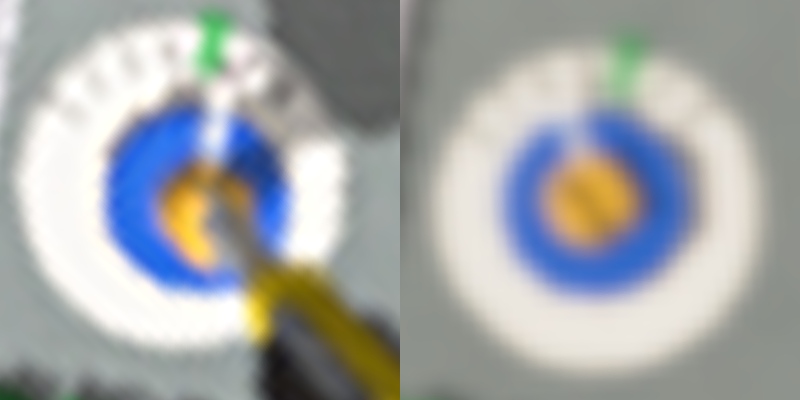

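The pointer (215,120) now runs at about −12°, parallel to the mark (211,45); remaining 0–3°. A last 1.5°, then back off the torque, lift out and check from above.

Call:
{"api": "send_rows", "payload": {
  "targets": [
    [1,0,0,0,0,1.5,0],
    [1,0,0,0,0,1.5,0],
    [1,0,0,0,0,-1.5,0],
    [1,0,-2,0,0,-1.5,0],
    [1,0,-6,0,0,-1.5,0],
    [1,0,-12,0,0,-1.5,0],
    [1,0,-50,0,0,-1.5,0]
  ]
}}

```text
time_s: 19.62
eef_pos: [0.4776, 0.2026, 0.179]
eef_rot: [-1.572, 0.006, 0.025]
contact_force: [0.8, 0.3, -0.0]
opening: 0.0136
```

```bash
python3 - <<'E'
from h import *
go(.5554,-.1669,.1879,-38)
E
```

```text
t 19.62 pos [0.4776 0.2026 0.179 ] rot [-90.08   0.33   1.43] F [ 0.78  0.3  -0.  ] M [-0.042 -0.006  0.003] op 0.0136
shift [  68.6   -8.9 -371.4] wy 39.43
```

Call:
{"api": "send_rows", "payload": {
  "targets": [
    [1,10,-10,-60,0,0,0],
    [1,69,-9,-371,0,10,0],
    [1,69,-9,-371,0,20,0],
    [1,69,-9,-371,0,30,0],
    [1,69,-9,-371,0,39.4,0],
    [1,69,-9,-371,0,39.4,0],
    [1,69,-9,-371,0,39.4,0],
    [1,69,-9,-371,0,39.4,0]
  ]
}}

```text
time_s: 20.62
eef_pos: [0.5576, -0.166, 0.1897]
eef_rot: [-1.571, 0.001, -0.663]
contact_force: [-0.3, -0.2, -0.1]
opening: 0.0134
```

```bash
python3 - <<'E'
from ang2 import *
import pickle
T,S=pickle.load(open('cal.pkl','rb')); st=np.load('avg.npz')
N=np.mean([robot.snapshot('scene')['pixels'].astype(float) for _ in range(6)],0)
M=np.mean([robot.snapshot('top')['pixels'].astype(float) for _ in range(6)],0)
c0=centres(st['A'],T,.066);c=centres(M,T,.066);print(c)
rel(M,T,c[0][0],c[1][0],.066,'top'); rel(M,T,c0[0][0],c0[1][0],.066,'top(c0)')
for C in((.4779,.2031),(.4781,.204)): rel(N,S,C,(.4781,.203),.066,'sc')
cv2.imwrite('pics/g.png',np.hstack([rect(N,S),rect(M,T)]))
go(.5545,-.1663,.125,-38)
E
```

```text
(((0.4776096000671387, 0.20297494888305664), array([42. , 43.4])), ((0.4776279716491699, 0.2044565086364746), array([81.2, 82.3])))
top ptr [-1.9 -6.  -3.6] mark -11.6 remaining 8.1
top(c0) ptr [-3.1 -5.9 -4. ] mark -11.7 remaining 7.6
sc ptr [ -9.9 -10.3 -10.2] mark -12.4 remaining 2.2
sc ptr [-13.8 -13.1 -13.4] mark -12.4 remaining -0.9
t 21.23 pos [ 0.5578 -0.1658  0.1897] rot [-90.     0.   -37.93] F [-0.13  0.3  -0.68] M [-0.027 -0.008  0.003] op 0.0135
shift [-2.3 64.7 -2.4] wy 0.07
```

View pics/g.png

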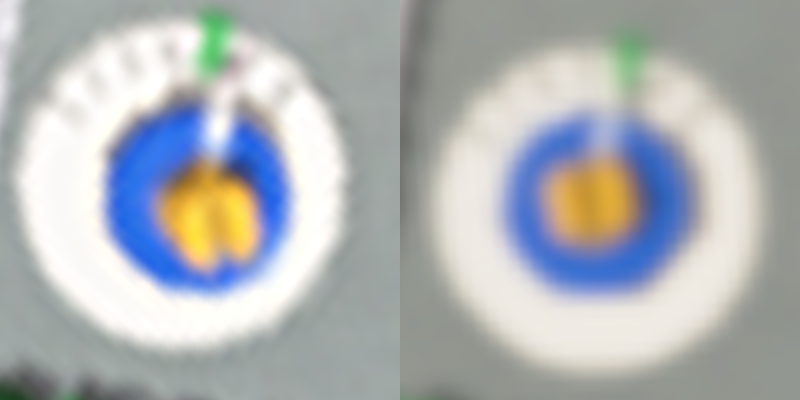

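Top says ≈8° remaining, scene ≈1°: they disagree. I'll resolve it with before/after difference images (old and new pointer blobs) and shade-tolerant dial outlines.

```bash
cat > diff.py <<'E'
from ang2 import *
import pickle
T,S=pickle.load(open('cal.pkl','rb')); st=np.load('avg.npz')
def run(tag=''):
    N=np.mean([robot.snapshot('scene')['pixels'].astype(float) for _ in range(8)],0)
    M=np.mean([robot.snapshot('top')['pixels'].astype(float) for _ in range(8)],0)
    for nm,s,a,b in(('top',T,st['A'],M),('sc',S,st['B'],N)):
        W0=rect(a,s,n,.05,.066);W1=rect(b,s,n,.05,.066);V=rect(b,s,n,.05,.056)
        cs=[]
        for W in(W0,W1):
            k=m(W,(98,75,25),(132,255,255)); k[np.hypot(X-.479,Y-.203)>.029]=0; cs.append(fit(k))
        C=np.mean([c[0] for c in cs],0)
        k=m(V,(0,0,160),(180,60,255)); k[np.hypot(X-.478,Y-.2037)>.047]=0; Cr=fit(k)
        g=(m(V,(45,60,60),(85,255,255))>0); r=np.hypot(X-Cr[0][0],Y-Cr[0][1]); g&=(r>.028)&(r<.045)&(X>Cr[0][0])
        G=np.array([X[g].mean(),Y[g].mean()])-Cr[0]; mark=np.degrees(np.arctan2(G[1],G[0]))
        D=W1[...,2].astype(float)-W0[...,2]; r=np.hypot(X-C[0],Y-C[1]); A=np.degrees(np.arctan2(Y-C[1],X-C[0])); sel=(r>.0145)&(r<.0215)&(abs(A)<50)
        out=[]
        for sg in(-1,1):
            w=(sg*D*sel).clip(12)-12; P=np.array([(w*X).sum(),(w*Y).sum()])/w.sum(); q=P-C
            dx,dy=X-P[0],Y-P[1]; th=np.degrees(.5*np.arctan2(2*(w*dx*dy).sum(),(w*(dx*dx-dy*dy)).sum()))
            out+=[np.degrees(np.arctan2(q[1],q[0])).round(1),(np.hypot(*q)*1e3).round(1),th.round(1),P.round(4).tolist()]
        print(nm,'dial',np.round(C,4),[c[1].tolist() for c in cs],'ring',np.round(Cr[0],4),Cr[1],'mark',mark.round(1),'G',(np.hypot(*G)*1e3).round(1)); print('  old',out[:4],'new',out[4:])
        np.save(f'n_{nm}.npy',b)
if __name__=='__main__': run()
E
python3 diff.py
```

```text
top dial [0.4778 0.2031] [[45.0, 46.1], [44.6, 45.9]] ring [0.478  0.2045] [88.2 89. ] mark -11.7 G 39.4
  old [np.float64(21.9), np.float64(17.5), np.float64(-45.5), [0.494, 0.2097]] new [np.float64(-12.7), np.float64(17.9), np.float64(55.1), [0.4953, 0.1992]]
sc dial [0.4805 0.2043] [[46.5, 48.0], [46.3, 48.0]] ring [0.478  0.2037] [93.9 94. ] mark -13.5 G 37.5
  old [np.float64(13.2), np.float64(18.0), np.float64(-35.3), [0.498, 0.2084]] new [np.float64(-16.7), np.float64(18.1), np.float64(52.0), [0.4979, 0.1991]]
```

```bash
cat > fitp.py <<'E'
from ang2 import *
import pickle
from scipy.optimize import curve_fit
T,S=pickle.load(open('cal.pkl','rb')); st=np.load('avg.npz')
for nm,s,a,Cs in(('top',T,st['A'],[(.4778,.2031),(.4784,.2037),(.4778,.2045)]),('sc',S,st['B'],[(.4805,.2043),(.4781,.203),(.479,.2037)])):
    b=np.load(f'n_{nm}.npy'); br=[]
    for im in(a,b):
        W=rect(im,s,n,.05,.074).astype(float); w=(W[...,2]-W[...,0]-20).clip(0)*(np.hypot(X-.4785,Y-.2035)<.02); h=(w>.4*w.max()).astype(np.uint8); br.append(np.round(fit(h*255)[0],4).tolist()+fit(h*255)[1].tolist())
    print(nm,'brass',br)
    Cs.append(tuple(np.mean([x[:2] for x in br],0)))
    for zd in(.064,.066):
      W0=rect(a,s,n,.05,zd);W1=rect(b,s,n,.05,zd); D=W1[...,2].astype(float)-W0[...,2]
      for C in Cs:
        r=np.hypot(X-C[0],Y-C[1]);A=np.degrees(np.arctan2(Y-C[1],X-C[0]));sel=(r>.016)&(r<.0205)&(abs(A)<60)
        bins=np.arange(-60,61,2);d=np.array([D[sel&(A>=q)&(A<q+2)].mean() for q in bins[:-1]]);t=bins[:-1]+1
        f=lambda t,p,q,A1,A0,sg,c:A1*np.exp(-((t-q)/sg)**2/2)-A0*np.exp(-((t-p)/sg)**2/2)+c
        p,_=curve_fit(f,t,d,[15,-10,80,80,8,0]); print('  zd',zd,'C',np.round(C,4),'old,new',p[:2].round(1),'sg',p[4].round(1),'A',p[2:4].round())
E
python3 fitp.py
```

```text
top brass [[0.4778, 0.203, 18.2, 19.5], [0.4777, 0.2029, 18.4, 19.9]]
  zd 0.064 C [0.4778 0.2031] old,new [19.5 -7.7] sg 11.8 A [96. 92.]
  zd 0.064 C [0.4784 0.2037] old,new [17.4 -9.3] sg 12.2 A [97. 88.]
  zd 0.064 C [0.4778 0.2045] old,new [ 13.6 -10.9] sg 12.6 A [100.  96.]
  zd 0.064 C [0.4778 0.203 ] old,new [20.2 -7.4] sg 11.7 A [95. 92.]
  zd 0.066 C [0.4778 0.2031] old,new [18.4 -8.5] sg 12.0 A [97. 91.]
  zd 0.066 C [0.4784 0.2037] old,new [ 16.1 -10.2] sg 12.4 A [98. 85.]
  zd 0.066 C [0.4778 0.2045] old,new [ 12.1 -11.5] sg 12.8 A [103.  95.]
  zd 0.066 C [0.4778 0.203 ] old,new [19.  -8.2] sg 11.9 A [96. 91.]
sc brass [[0.4808, 0.205, 20.6, 24.7], [0.4809, 0.2052, 21.6, 24.9]]
  zd 0.064 C [0.4805 0.2043] old,new [  9.4 -19.5] sg 9.0 A [216. 192.]
  zd 0.064 C [0.4781 0.203 ] old,new [ 12. -14.] sg 8.5 A [209. 195.]
  zd 0.064 C [0.479  0.2037] old,new [ 10.4 -16.7] sg 8.7 A [215. 198.]
  zd 0.064 C [0.4808 0.2051] old,new [  7.1 -22.3] sg 9.0 A [215. 188.]
  zd 0.066 C [0.4805 0.2043] old,new [ 12.  -15.5] sg 8.7 A [218. 197.]
  zd 0.066 C [0.4781 0.203 ] old,new [ 14.4 -10.3] sg 8.3 A [198. 184.]
  zd 0.066 C [0.479  0.2037] old,new [ 12.8 -12.8] sg 8.4 A [207. 193.]
  zd 0.066 C [0.4808 0.2051] old,new [  9.7 -18.2] sg 8.8 A [217. 197.]
```

Fitted blobs: the pointer is now at −8.5…−10 (top) and −10…−15 (scene), with the mark at −11.7…−13.5, so it is on the mark within ~2°. Returning the tool to the stand.

```bash
python3 -c "
from h import *
go(.5538,-.1662,.122,-38)"
```

```text
t 22.02 pos [ 0.5578 -0.166   0.1897] rot [-90.    -0.   -37.95] F [ 0.18 -0.4  -0.38] M [ 0.04  -0.001  0.051] op 0.0136
shift [-3.  67.7 -2.6] wy 0.05
```

Call:
{"api": "send_rows", "payload": {
  "targets": [
    [1,-3,10,-2.6,0,0,0],
    [1,-3,40,-2.6,0,0,0],
    [1,-3,67.5,-2.6,0,0,0],
    [1,-3,67.5,-2.6,0,0,0],
    [1,-3,67.5,-2.6,0,0,0]
  ]
}}

```text
time_s: 22.65
eef_pos: [0.5542, -0.1664, 0.1229]
eef_rot: [-1.571, -0.001, -0.662]
contact_force: [0.4, -0.2, -0.1]
opening: 0.0138
```

Call:
{"api": "send_rows", "payload": {
  "targets": [
    [1,0,5,0,0,0,0],
    [1,0,10,0,0,0,0],
    [1,0,14,0,0,0,0],
    [1,0,14,0,0,0,0]
  ]
}}

```text
time_s: 23.15
eef_pos: [0.5535, -0.166, 0.1077]
eef_rot: [-1.571, 0.001, -0.662]
contact_force: [-0.6, 0.4, 0.0]
opening: 0.0134
```

```bash
python3 -c "
from h import *
go(.5538,-.1662,.0735,-38)"
```

```text
t 23.15 pos [ 0.5535 -0.166   0.1077] rot [-9.001e+01  5.000e-02 -3.795e+01] F [-0.57  0.38  0.01] M [0.069 0.032 0.058] op 0.0134
shift [ 0.3 34.2  0. ] wy 0.05
```

Entered the hole (tip ≈6 mm below the mouth, no force). Going home.

Call:
{"api": "send_rows", "payload": {
  "targets": [
    [1,0.2,8,0,0,0,0],
    [1,0.2,16,0,0,0,0],
    [1,0.2,24,0,0,0,0],
    [1,0.2,30,0,0,0,0],
    [1,0.2,32,0,0,0,0],
    [1,0.2,32,0,0,0,0]
  ]
}}

```text
time_s: 23.9
eef_pos: [0.554, -0.1663, 0.0761]
eef_rot: [-1.571, 0.0, -0.662]
contact_force: [-0.0, 1.0, -0.0]
opening: 0.014
```

Call:
{"api": "send_rows", "payload": {
  "targets": [
    [1,0,1,0,0,0,0],
    [1,0,2,0,0,0,0],
    [1,0,2.4,0,0,0,0],
    [1,0,2.4,0,0,0,0]
  ]
}}

```text
time_s: 24.4
eef_pos: [0.554, -0.1663, 0.0737]
eef_rot: [-1.571, 0.0, -0.662]
contact_force: [0.0, 0.2, 0.1]
opening: 0.0138
```

Call:
{"api": "send_rows", "payload": {
  "targets": [
    [1,0,0.5,0,0,0,0],
    [1,0,1,0,0,0,0],
    [1,0,1,0,0,0,0]
  ]
}}

```text
time_s: 24.78
eef_pos: [0.5541, -0.1663, 0.0735]
eef_rot: [-1.571, 0.0, -0.662]
contact_force: [-3.1, 0.8, 5.4]
opening: 0.0136
```

Flange on the block (5 N up, same height as at the pick). Release and retreat.

Call:
{"api": "send_rows", "payload": {
  "targets": [
    [0.5,0,0,0,0,0,0],
    [0,0,0,0,0,0,0],
    [-0.2,0,0,0,0,0,0],
    [-0.2,0,0,0,0,0,0],
    [-0.2,0,-10,0,0,0,0],
    [-0.2,0,-50,0,0,0,0],
    [-0.2,0,-110,0,0,0,0],
    [-0.2,-60,-150,60,0,0,0],
    [-0.2,-120,-170,60,0,0,0],
    [-0.2,-180,-170,60,0,0,0],
    [-0.2,-180,-170,60,0,0,0]
  ]
}}

```text
time_s: 26.15
eef_pos: [0.4473, -0.0064, 0.2439]
eef_rot: [-1.57, -0.002, -0.66]
contact_force: [1.5, 0.6, -0.1]
opening: 0.0511
```

```bash
python3 diff.py; python3 fitp.py | grep 'zd 0.066'; python3 - <<'E'
from h import *
go(.55,-.166,.2,0)
a=snap('top','h1')['pixels'];b=snap('scene','h2')['pixels']
z=lambda im,u,v,h=25:cv2.resize(im[v-h:v+h,u-h:u+h],(390,390),interpolation=cv2.INTER_CUBIC)
cv2.imwrite('pics/fin.png',np.hstack([z(a,299,207),z(b,246,160)]))
h=cv2.cvtColor(b,cv2.COLOR_BGR2HSV);h0=cv2.cvtColor(cv2.imread('pics/scene1.png'),cv2.COLOR_BGR2HSV)
for q in(h0,h):
    k=cv2.inRange(q[140:180,230:262],(22,180,100),(33,255,255)); y,x=np.where(k); print(len(x),x.mean().round(2)+230,y.mean().round(2)+140,y.min()+140,y.max()+140)
E
```

```text
top dial [0.4778 0.2031] [[45.0, 46.1], [44.5, 46.0]] ring [0.4779 0.2044] [86.8 87.7] mark -11.6 G 39.6
  old [np.float64(21.9), np.float64(17.5), np.float64(-47.9), [0.494, 0.2097]] new [np.float64(-12.7), np.float64(18.0), np.float64(53.5), [0.4953, 0.1992]]
sc dial [0.4805 0.2043] [[46.5, 48.0], [46.4, 48.0]] ring [0.478  0.2037] [93.9 94. ] mark -13.4 G 37.5
  old [np.float64(13.2), np.float64(18.0), np.float64(-33.3), [0.498, 0.2084]] new [np.float64(-16.7), np.float64(18.1), np.float64(50.8), [0.4979, 0.1991]]
  zd 0.066 C [0.4778 0.2031] old,new [18.3 -8.6] sg 12.1 A [95. 91.]
  zd 0.066 C [0.4784 0.2037] old,new [ 16.1 -10.2] sg 12.5 A [96. 86.]
  zd 0.066 C [0.4778 0.2045] old,new [ 11.7 -11.3] sg 13.0 A [103.  98.]
  zd 0.066 C [0.4778 0.203 ] old,new [18.9 -8.3] sg 12.0 A [94. 91.]
  zd 0.066 C [0.4805 0.2043] old,new [ 12.  -15.6] sg 8.7 A [216. 197.]
  zd 0.066 C [0.4781 0.203 ] old,new [ 14.5 -10.4] sg 8.2 A [194. 184.]
  zd 0.066 C [0.479  0.2037] old,new [ 12.9 -12.9] sg 8.4 A [204. 193.]
  zd 0.066 C [0.4808 0.2051] old,new [  9.8 -18.2] sg 8.7 A [216. 196.]
t 26.95 pos [ 0.449  -0.0083  0.2427] rot [-9.000e+01  1.000e-02 -3.795e+01] F [ 0.52  0.06 -0.01] M [-0.021 -0.028  0.045] op 0.0512
shift [176.6  42.7 -62.2] wy -37.95
79 245.44 152.43 146 160
78 245.08 152.47 146 159
```

View pics/fin.png

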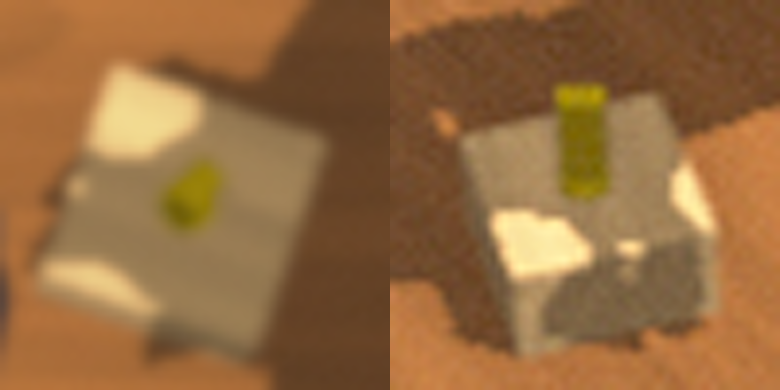

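The tool stands upright and home (scene crop (582,140), yellow blob rows 146–159 against 146–160 at the start). Pointer unchanged. Handing in.

```bash
python3 -c "
from bench import robot
print(robot.close_job())"
```

```text
the job is handed in; nothing more can be done
None
```

I turned the screw about 27° clockwise with the tuning tool, stood the tool back in its stand and let go. I handed the job in at about 27 s, under the 61 s limit.

- **Finding the slot:** my first touches landed about 3 mm to one side, so I felt for the slot at up to 7–8 N on the screw. At the right spot the blade went in with almost no force.
- **Turning:** sideways load peaked at about 5.5 N. I then re-centred the tool, and it stayed at about 1 N or less. All readings were below the 14 N limit, but they come only at the end of each move.
- **Pointer:** the two cameras do not agree exactly. My best reading is that the pointer is on the green mark within about 2–3°. The top view suggests it may be 1–3° short; the scene view ranges from 3° short to 5° past. Cruder first readings differed more, with the top view showing about 8° short.
- **Tool in its stand:** before I let go, the tool pressed on its stand with about 5 N at the same height as when I picked it up. The final picture shows it upright in its original place.
- **Other things:** I did not compare the other objects before and after. The arm never moved near them at low height.

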